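# Half a turn past contact on the sanding-block press

## Task

The sanding block with the new cork sole is waiting in one of the two bench screw presses. Wind that press's crank clockwise until its orange foot just touches the block, add half a turn more, then let go of the crank with the block still in its place. Leave the other press, the one with the white tile in it, alone.

Things in the scene. Friction and masses are not known exactly. Their poses are not given: they have to be found in the camera images.
- block_press: Green bench screw press holding the wooden sanding block (an identical press holds a white tile). Origin: centre of its underside, on the bench; the vertical screw axis passes through it. Base 200 x 160 x 20 mm (its x, y, z), two 18 mm columns at y = +-64 mm, crosshead 46 x 160 mm, top 154 mm up. Its crank is the highest part: arm 207 mm, screw end 212 mm up at crank value 0.
- block_crank (a joint): That press's crank, rad, grows clockwise seen from above, range 0 to 9.2, starts at 0 to 2. At 0 its arm points along the press's -x. Crank, screw and foot sink 20 mm a turn. Foot's underside is 71.1 mm above the bench at 0; bed 20 mm and block 40 mm high, so it meets the block at 3.5 rad. Takes 2 to 3 N at the knob; stays where left.
- block_knob_grip (a point): Grip point of that crank's upright black knob, on the knob's axis: a cylinder 22 mm across, 52 mm tall, on the arm's end 60 mm from the screw axis. It spins freely, so a gripper holding it from above can go round without turning. The point is 30 mm above the knob's lower end, 22 mm below its top, 238 mm above the bench at crank value 0, and sinks with the crank.
- block_foot (a joint): How far that press's sprung orange foot (disc 48 mm across, 10 mm thick) is pushed up into its sleeve, m: 0 while it hangs free, then 0.010 per half turn after meeting the block. Spring force about 3 N at contact, 10 N half a turn later.
- sanding_block: Wooden sanding block 120 x 64 x 40 mm, pale wood on a 6 mm cork sole, lying on the press bed under the foot, its length roughly along the press's x. Origin: centre of its underside.
- tile_knob_grip (a point): The same point on the knob of the other press, which holds the white ceramic tile offcut (130 x 80 x 9 mm). To be left alone.

How it is judged:
By the outcome, as a careful person would: the job done as asked, in the order asked, and still so for the second after the job is handed in, with the robot touching nothing.
It also fails if it takes over 48 s, if anything falls off the work surface, if the arm or the gripper's body presses on something with over 40 N, if the wrist force passes 120 N, or if a joint passes its speed limit or range.

## Robot

A 6-joint arm with a two-finger parallel gripper is mounted at the origin on the work surface. World frame = base frame: x ahead of the robot, y to its left, z up, the work surface at z = 0. Lengths are in m, angles in degrees, forces in N, time in s.
With the tool pointing down it reaches from about 0.35 to 0.975 m from the base axis. Payload 4.9 kg.
Tool frame: the origin (TCP) lies midway between the tips of the shut fingers; the grasp point (between the pads) lies 19 mm behind it; x points along the fingers, z is the direction in which the jaws open and shut, and the axes are right-handed (so a half turn about x gives the same grasp; the last joint's range is limited). The gripper opens to 85 mm and grips with 20 to 120 N. Pads are 22 mm wide; open, the fingers measure 114 mm over their backs; the gripper's body (76 mm by 85 mm) begins 54 mm behind the grasp point. The pads swing forward as they close: fully open they stand 13 mm farther back than shut.
Start: joints at [-76.146, 3.019, 92.412, -0, 84.569, -6.818], TCP at [0.221, -0.585, 0.231] pointing down, gripper open.
Joint ranges: [-172.51, 172.51], [-57.92, 126.97], [3.15, 148.05], [-58.71, 238.71], [5.1, 150.11], [-179.66, 179.66]. Speed limits (degrees/s): [147.25, 147.25, 180, 180, 180, 180].

## Interface

Orientations are given as a 3x3 rotation matrix whose columns are the frame's x, y, z axes.
In Python, from rig import arm gives the robot as it stands. The module is installed in compiled form; this text tells all that it offers.
- The arm moves only by the shell command python3 -m jog 'ROWS' [OPENING]. ROWS is JSON, a list of rows, each a list of 6 numbers: the shift along the world's x, y, z normalised to -1 to 1, where 1 is 0.1 m, then the turn, a rotation vector about the world's x, y, z normalised to -1 to 1, where 1 is 60 degrees. A call has exactly 5 rows; each row is the pose to reach, as a shift and turn from the pose commanded when the call began; what a row does not reach only later rows make up. A row lasts 1/8 s, in which the tool goes at most 62.5 mm and 10.7 degrees, less where a joint would pass 70% of its speed; a pose out of reach is approached as far as the arm can. A call with a number of a shift or a turn outside -1 to 1 is refused whole. A call with a gripper value outside its range is refused whole. OPENING is the gripper's target within -1 to 1 (fully open at 1, half-way at 0, shut at -1), set as the call begins (- or left out, the last holds). The fingers move at their own pace and stop on an object; the grip force is fixed at half the most. Time passes only in rows, so rows that repeat a pose let the fingers close, or fill a call up. It gives the time, the measured TCP pose, the force and the opening at its end, in the units of the state.
- arm.get_state(): the state, without advancing time (a new reading comes with each control period).
- arm.capture(name): name is "side" or "top"; returns the picture (384x512x3 uint8, blue, green, red); there is no depth.
- arm.get_calibration(name): a dict with "fx", "fy", "cx", "cy" (pixels), "camera_from_world" (4x4, takes a point from world to camera coordinates). Camera axes: x right, y down, z forward; pixel columns grow to the right and rows downward; lengths in m; the calibration is good to about 2 mm. A picture is of the moment at which its call begins. get_calibration takes no time and is no camera call.
- arm.sign_off(): hands the job in, once; it reports no verdict.
Trained networks look in the newest picture that a camera, given by its name, has taken for a name from the list of things; names that differ only in an ending like _2 or _b are one class to them, and where a whole thing is asked for, a point or a joint stands for the part that bears it (a point fixed in the world has none). Each returns a list of dicts, best first, with "conf" (0 to 1); they miss things now and then, are a little off and sometimes report something else, mostly with a low value. They report only what shows in the picture. A call takes as long as a camera call.
- arm.masks_of(name, camera): "region" (384x512 bool, what is visible of it) and "bbox" ([left, top, width, height] in pixels, round what is visible of it).
The state is a dict: "time": time; "qpos": joint angles; "joint_vel": joint speeds; "joint_efforts": joint torques, N m; "tcp_pos": TCP position; "ee_rot": TCP orientation; "contact_force": force on the tool from outside, world axes, zero at the start; "torque": the same for the moment, N m; "opening": finger opening in m.
Only numpy, scipy, OpenCV 4.12 (cv2) and the standard library are available. Lean on these libraries where they do the work, as an engineer would, in place of code of your own. Each camera call takes 0.05 s, during which the arm holds its last target.

## Working session

There is one attempt and no reset: what is moved stays moved. The work goes in short steps, Python scripts to look and compute and a shell command to move; the robot and the scene stay as the last step left them, time stands still between calls to the robot, and variables do not carry over. Pictures are saved under pics/ and viewed, and the job is handed in when it is done.

```bash
mkdir -p pics; python3 - <<'E'
from rig import arm
import cv2,numpy as np
s=arm.get_state();print(s['time'],s['tcp_pos'],s['ee_rot'],s['opening'])
for c in("side","top"):
    im=arm.capture(c);cv2.imwrite(f"pics/{c}0.png",im)
    k=arm.get_calibration(c);print(c,k)
    for n in("block_press","block_crank","block_knob_grip","sanding_block","tile_knob_grip","block_foot"):
        for m in arm.masks_of(n,c):
            r=m['region'];ys,xs=np.nonzero(r);print(c,n,round(m['conf'],2),m['bbox'],xs.mean().round(1),ys.mean().round(1),r.sum())
E
```

```text
0.0 [ 0.22050735 -0.58415214  0.23007104] [[-4.84020025e-04  9.35590947e-01  3.53085465e-01]
 [ 1.95590839e-03  3.53085717e-01 -9.35588933e-01]
 [-9.99997970e-01  2.37759044e-04 -2.00083074e-03]] 0.08552349766102994
side {'fx': 395.00182568982996, 'fy': 395.00182568982996, 'cx': 258.4508835292676, 'cy': 188.49839756966958, 'camera_from_world': array([[ 0.44487166,  0.89557784, -0.00543582, -0.22817355],
       [ 0.83684754, -0.41784454, -0.35368367, -0.36881398],
       [-0.31902258,  0.15279489, -0.9353493 ,  1.24529905],
       [ 0.        ,  0.        ,  0.        ,  1.        ]])}
side block_press 0.96 [160.3, 200.4, 86.3, 107.6] 200.9 253.9 4370
side block_crank 0.92 [183.0, 203.1, 26.2, 47.4] 197.7 224.0 470
side block_knob_grip 0.42 [195.7, 204.1, 15.9, 12.8] 202.0 210.1 141
side sanding_block 0.72 [192.3, 245.6, 34.1, 37.0] 208.1 267.9 663
side tile_knob_grip 0.52 [353.5, 141.0, 12.8, 20.2] 359.5 150.8 156
side block_foot 0.4 [192.7, 250.8, 17.7, 9.7] 202.3 255.3 66
top {'fx': 423.22747556727944, 'fy': 423.22747556727944, 'cx': 255.73356537030557, 'cy': 189.29550745235113, 'camera_from_world': array([[ 0.01693903, -0.99921358, -0.03585106,  0.00284846],
       [-0.98771463, -0.01115159, -0.15587001,  0.55468586],
       [ 0.15534763,  0.03805091, -0.98712676,  0.95513973],
       [ 0.        ,  0.        ,  0.        ,  1.        ]])}
top block_press 0.93 [301.2, 147.2, 87.0, 90.9] 341.6 191.0 5210
top block_press 0.75 [128.7, 167.7, 16.9, 15.6] 137.9 174.4 159
top block_crank 0.89 [325.4, 167.7, 38.1, 35.8] 342.8 183.6 426
top block_knob_grip 0.62 [325.4, 182.6, 12.0, 16.5] 331.6 191.2 156
top sanding_block 0.64 [324.9, 160.0, 31.8, 48.2] 341.1 185.7 722
top tile_knob_grip 0.52 [129.0, 168.2, 20.8, 18.4] 137.6 174.1 187
```

```bash
python3 - <<'E'
import cv2
a=cv2.imread("pics/side0.png")[150:330,110:300];cv2.imwrite("pics/side0c.png",cv2.resize(a,None,fx=3,fy=3,interpolation=2))
a=cv2.imread("pics/top0.png")[130:260,280:420];cv2.imwrite("pics/top0c.png",cv2.resize(a,None,fx=4,fy=4,interpolation=2))
E
```

```text
(no output)
```

View pics/side0.png

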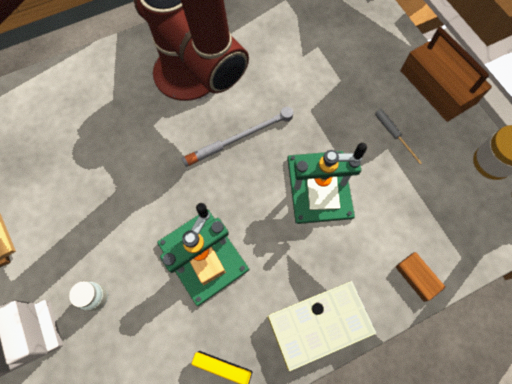

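View pics/top0.png

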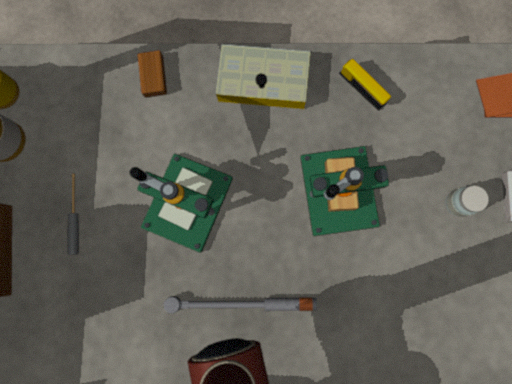

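```bash
sleep 1
```

```text
(no output)
```

View pics/side0c.png

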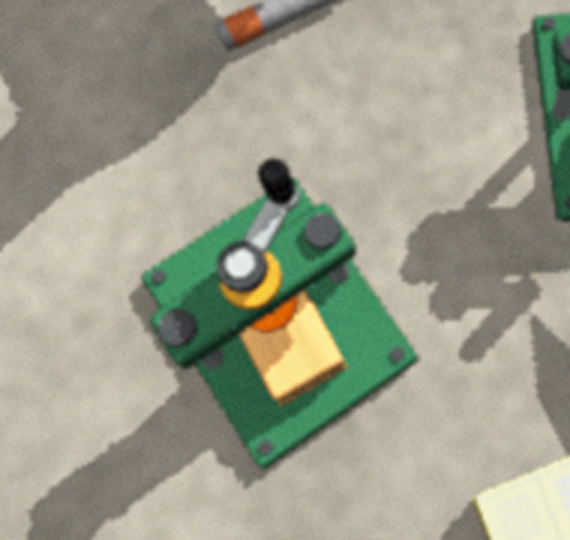

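View pics/top0c.png

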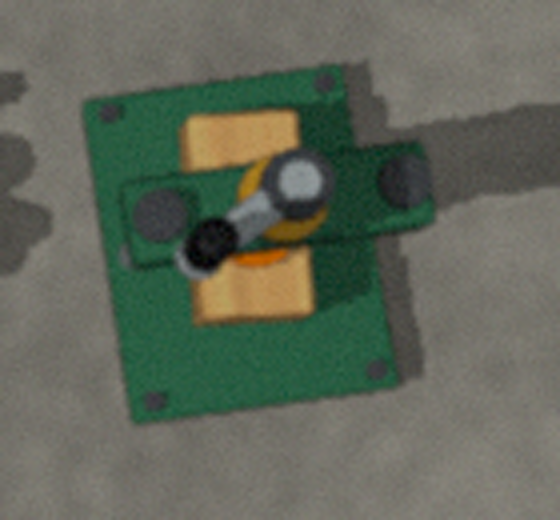

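The block press is on the right in the top view, with its screw cap at about (354,175) and knob at (332,191). In the side view the cap is at (190,239) and the knob top at (201,207). The tile press is the other one. Next I fit its pose.

```bash
cat > h.py <<'E'
import numpy as np
from rig import arm
K={c:arm.get_calibration(c) for c in("side","top")}
def proj(c,p):
    k=K[c];T=k['camera_from_world'];v=T[:3,:3]@p+T[:3,3];return np.array([k['fx']*v[0]/v[2]+k['cx'],k['fy']*v[1]/v[2]+k['cy']])
def press(P,loc):
    x,y,w=P;c,s=np.cos(w),np.sin(w);return np.array([x+c*loc[0]-s*loc[1],y+s*loc[0]+c*loc[1],loc[2]])
def knob(P,q,z=.238,r=.06):
    return press(P,[-r*np.cos(q),r*np.sin(q),z-.02*q/2/np.pi])
E
python3 - <<'E'
from h import *
from scipy.optimize import least_squares
S=lambda u,v:np.array([110+(u+.5)/3-.5,150+(v+.5)/3-.5]); T=lambda u,v:np.array([280+(u+.5)/4-.5,130+(v+.5)/4-.5])
obs=[("top",T(83,98),[.1,.08,.02]),("top",T(343,65),[.1,-.08,.02]),("top",T(400,383),[-.1,-.08,.02]),("top",T(133,421),[-.1,.08,.02]),
("side",S(415,352),[.1,.08,.02]),("side",S(262,460),[.1,-.08,.02]),("side",S(143,282),[-.1,-.08,.02]),
("top",T(298,182),'s'),("side",S(241,265),'s'),("top",T(209,241),'k'),("side",S(273,172),'k')]
def f(v):
    P=v[:3];q=v[3];o=[]
    for c,px,l in obs:
        p=press(P,[0,0,.212-.02*q/6.2832]) if l=='s' else knob(P,q,.26) if l=='k' else press(P,l)
        o.append(proj(c,p)-px)
    return np.concatenate(o)
for y0 in(0,):
    r=least_squares(f,[.55,-.2,y0,.7],loss='soft_l1');print(r.x,r.cost);print(r.fun.reshape(-1,2).round(1))
    P=r.x[:3];print(knob(P,r.x[3]))
    np.save('fit.npy',r.x)
E
```

```text
[ 0.55977268 -0.1873366   0.1620981   1.11044975] 11.45493445820715
[[-1.5  0.3]
 [-1.4 -1.3]
 [ 0.1  0.6]
 [-0.4  1.1]
 [ 1.1  1.1]
 [-0.8  3.3]
 [-2.3 -2.1]
 [-0.4 -0.4]
 [-0.9 -0.7]
 [ 0.6 -1.7]
 [-0.4 -0.3]]
[ 0.52479129 -0.13858926  0.23446533]
```

```bash
python3 - <<'E'
from h import *
import cv2
v=np.load('fit.npy');P=v[:3];q=v[3]
for c,(x0,y0,w,h),s in(("side",(150,190,110,120),5),("top",(295,140,100,105),5)):
    im=cv2.imread(f"pics/{c}0.png")[y0:y0+h,x0:x0+w];im=cv2.resize(im,None,fx=s,fy=s,interpolation=2)
    def d(pts,col,cl=True):
        a=np.array([((proj(c,p)-[x0,y0]+.5)*s) for p in pts]).round().astype(int);cv2.polylines(im,[a],cl,col,1)
    R=lambda a,b,z:[press(P,[i*a,j*b,z]) for i,j in((1,1),(1,-1),(-1,-1),(-1,1))]
    d(R(.1,.08,.02),(0,0,255));d(R(.1,.08,0),(0,0,255));d(R(.023,.08,.154),(255,0,255))
    t=np.linspace(0,6.28,25)
    for z in(.208,.26):
        k=knob(P,q,z);d([k+[.011*np.cos(a),.011*np.sin(a),0] for a in t],(255,255,0))
    d([press(P,[0,0,.212-.02*q/6.28]),press(P,[0,0,.154])],(0,255,255),False)
    cv2.imwrite(f"pics/ov_{c}.png",im)
E
sleep 1
```

```text
(no output)
```

View pics/ov_side.png

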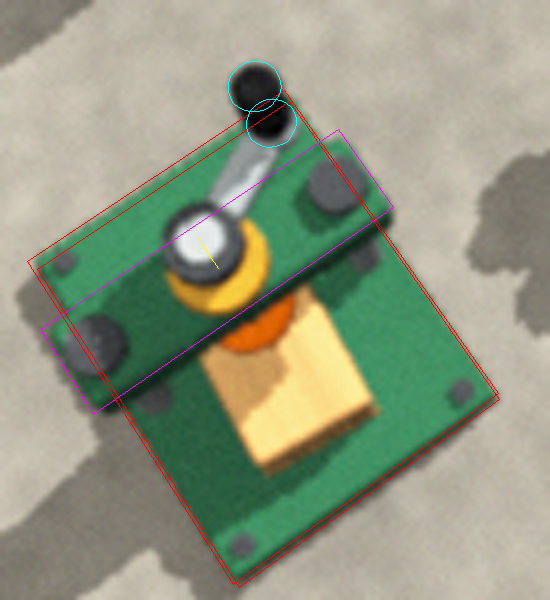

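View pics/ov_top.png

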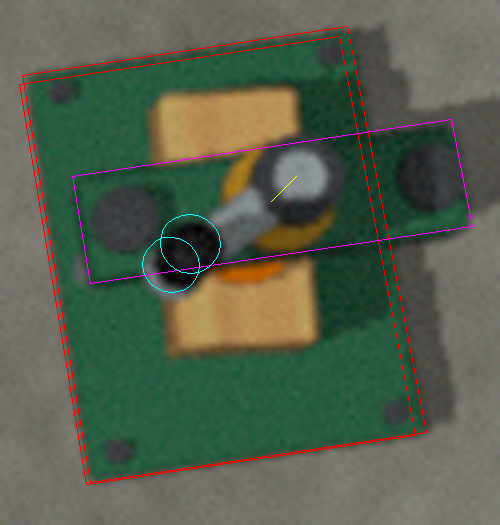

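```bash
cat > fit.py <<'E'
from h import *
from scipy.optimize import least_squares
S=lambda u,v:np.array([150+u/5-.5,190+v/5-.5]); T=lambda u,v:np.array([295+u/5-.5,140+v/5-.5])
obs=[("top",T(22,82),[.1,.08,.02]),("top",T(346,34),[.1,-.08,.02]),("top",T(416,436),[-.1,-.08,.02]),("top",T(88,482),[-.1,.08,.02]),
("side",S(497,396),[.1,.08,.02]),("side",S(237,577),[.1,-.08,.02]),("side",S(36,270),[-.1,-.08,.02]),
("top",T(75,178),[.023,.08,.154]),("top",T(90,283),[-.023,.08,.154]),("top",T(468,226),[-.023,-.08,.154]),("top",T(450,122),[.023,-.08,.154]),
("side",S(390,208),[.023,.08,.154]),("side",S(97,410),[.023,-.08,.154]),
("top",T(300,175),'s'),("side",S(203,239),'s'),("top",T(190,243),'k'),("side",S(255,86),'k')]
def f(v):
    P=v[:3];q=v[3];o=[]
    for c,px,l in obs:
        p=press(P,[0,0,.212-.02*q/6.2832]) if l=='s' else knob(P,q,.26) if l=='k' else press(P,l)
        o.append(proj(c,p)-px)
    return np.concatenate(o)
r=least_squares(f,[.55,-.2,0,.7],loss='soft_l1');print(r.x,r.cost);print(r.fun.reshape(-1,2).round(1).tolist())
P=r.x[:3];print(knob(P,r.x[3]))
np.save('fit.npy',r.x)
E
python3 fit.py
```

```text
[ 0.5594098  -0.1867478   0.15908152  1.10914995] 8.129161835414896
[[-0.1, -1.4], [0.2, -1.5], [1.6, -0.4], [0.0, 0.1], [0.3, -0.7], [-0.7, 1.1], [-1.5, -2.3], [-0.8, -0.4], [-0.3, 0.1], [0.5, 0.3], [-0.1, -0.4], [0.8, -0.3], [-0.7, 0.4], [-1.0, 0.4], [-0.8, -0.3], [-0.4, 0.2], [0.0, -0.3]]
[ 0.52451216 -0.13794048  0.23446947]
```

```bash
python3 -m jog '[[0,0,0.4,0,0,0],[0.2,0.3,0.8,0,0,0],[0.4,0.6,1,0,0,0],[0.6,0.9,1,0,0,0],[0.7,1,1,0,0,0]]' 1
```

```text
time: 1.32
tcp_pos: [0.2915, -0.4837, 0.3321]
ee_rot: [[0.001, 0.935, 0.354], [-0.001, 0.354, -0.935], [-1.0, 0.0, 0.001]]
contact_force: [-0.3, -0.6, -0.0]
opening: 0.0854
```

```bash
python3 -m jog '[[0.2,0.3,0,0,0,0],[0.4,0.6,0,0,0,0],[0.6,0.9,0,0,0,0],[0.65,1,0,0,0,0],[0.7,1,0,0,0,0]]';python3 -m jog '[[0.2,0.3,0,0,0,0],[0.4,0.6,0,0,0,0],[0.6,0.9,0,0,0,0],[0.65,1,0,0,0,0],[0.7,1,0,0,0,0]]'
python3 -m jog '[[0.2,0.3,0,0,0,0],[0.4,0.6,0,0,0,0],[0.6,0.9,0,0,0,0],[0.65,1,0,0,0,0],[0.7,1,0,0,0,0]]'
python3 -m jog '[[0.1,0.2,0,0,0,0],[0.235,0.47,0,0,0,0],[0.235,0.47,0,0,0,0],[0.235,0.47,0,0,0,0],[0.235,0.47,0,0,0,0]]'
```

```text
time: 1.95
tcp_pos: [0.3606, -0.3849, 0.3311]
ee_rot: [[-0.0, 0.936, 0.353], [-0.0, 0.353, -0.936], [-1.0, -0.001, 0.0]]
contact_force: [-0.2, 0.2, 0.9]
opening: 0.0855
time: 2.58
tcp_pos: [0.4306, -0.2854, 0.3312]
ee_rot: [[-0.0, 0.936, 0.353], [-0.001, 0.353, -0.936], [-1.0, -0.001, 0.0]]
contact_force: [1.1, -1.1, 1.4]
opening: 0.0856
time: 3.2
tcp_pos: [0.5007, -0.1855, 0.3313]
ee_rot: [[-0.0, 0.936, 0.353], [-0.001, 0.353, -0.936], [-1.0, -0.001, 0.001]]
contact_force: [-0.7, -0.7, -0.5]
opening: 0.085
time: 3.82
tcp_pos: [0.5238, -0.1389, 0.3313]
ee_rot: [[-0.0, 0.936, 0.351], [-0.0, 0.351, -0.936], [-1.0, -0.0, 0.0]]
contact_force: [0.2, -0.2, 0.3]
opening: 0.0853
```

```bash
python3 -m jog '[[0,0,-0.2,0,0,0],[0,0,-0.4,0,0,0],[0,0,-0.5,0,0,0],[0,0,-0.5,0,0,0],[0,0,-0.5,0,0,0]]'
python3 - <<'E'
from h import *
import cv2
for c in K:
    im=arm.capture(c)
    p=proj(c,arm.get_state()['tcp_pos']).round().astype(int);print(c,p)
    cr=im[p[1]-60:p[1]+60,p[0]-60:p[0]+60];cv2.imwrite(f"pics/d_{c}.png",cv2.resize(cr,None,fx=4,fy=4,interpolation=2))
a=np.hstack([cv2.imread(f"pics/d_{c}.png") for c in K]);cv2.imwrite("pics/d1.png",cv2.resize(a,(800,400)))
E
```

```text
time: 4.45
tcp_pos: [0.5244, -0.1378, 0.2818]
ee_rot: [[0.001, 0.936, 0.353], [-0.0, 0.353, -0.936], [-1.0, 0.001, 0.001]]
contact_force: [0.2, -0.3, 0.5]
opening: 0.085
side [199 202]
top [334 186]
```

```bash
sleep 1
```

```text
(no output)
```

View pics/d1.png

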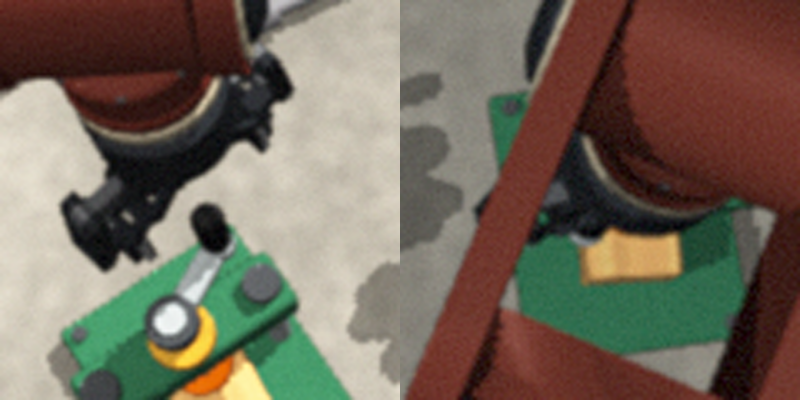

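The side view shows the knob between the open fingers, roughly centred. I'll go down and close on it.

```bash
python3 -m jog '[[0,0,-0.2,0,0,0],[0,0,-0.4,0,0,0],[0,0,-0.6,0,0,0],[0,0,-0.65,0,0,0],[0,0,-0.65,0,0,0]]'
python3 -m jog '[[0,0,0,0,0,0],[0,0,0,0,0,0],[0,0,0,0,0,0],[0,0,0,0,0,0],[0,0,0,0,0,0]]' -1
python3 -m jog '[[0,0,0,0,0,0],[0,0,0,0,0,0],[0,0,0,0,0,0],[0,0,0,0,0,0],[0,0,0,0,0,0]]'
```

```text
time: 5.18
tcp_pos: [0.5239, -0.1376, 0.2156]
ee_rot: [[-0.001, 0.936, 0.353], [0.0, 0.353, -0.936], [-1.0, -0.001, -0.001]]
contact_force: [0.3, 0.1, 0.9]
opening: 0.0854
time: 5.8
tcp_pos: [0.525, -0.1389, 0.2172]
ee_rot: [[0.003, 0.936, 0.353], [-0.003, 0.353, -0.936], [-1.0, 0.002, 0.003]]
contact_force: [3.5, -4.0, 1.1]
opening: 0.0205
time: 6.42
tcp_pos: [0.525, -0.1389, 0.2171]
ee_rot: [[0.003, 0.936, 0.353], [-0.003, 0.353, -0.936], [-1.0, 0.002, 0.003]]
contact_force: [2.9, -3.8, -0.3]
opening: 0.0205
```

```bash
cat > plan.py <<'E'
from h import *
import sys
# args: commanded xyz offset from fit: q_start q_end step_deg ; optional centre dx,dy
v=np.load('fit.npy');P=v[:3]
def plan(cmd,qs,qe,step,n=99):
    q=qs;cmd=np.array(cmd)
    while q<qe-1e-6 and n:
        n-=1;rows=[]
        for i in range(1,6):
            qq=min(qe,q+np.radians(step)*i);t=knob(P,qq)+OFF;d=((t-cmd)*10).round(3);rows.append([*d.tolist(),0,0,0])
        cmd=cmd+np.array(rows[-1][:3])/10;q=qq
        print(round(q,3),cmd.round(4).tolist(),str(rows).replace(' ','').replace(',0,0,0]',',0,0,0]'))
E
python3 - <<'E'
import plan as m,numpy as np
m.OFF=np.array([0,0,.216-.23447])
m.plan([.5245,-.138,.216],1.109,6.6416,5)
E
```

```text
1.545 [0.5484, -0.1278, 0.2146] [[0.044,0.029,-0.003,0,0,0],[0.09,0.054,-0.006,0,0,0],[0.138,0.074,-0.008,0,0,0],[0.188,0.09,-0.011,0,0,0],[0.239,0.102,-0.014,0,0,0]]
1.982 [0.5744, -0.1286, 0.2132] [[0.052,0.008,-0.003,0,0,0],[0.104,0.01,-0.005,0,0,0],[0.156,0.009,-0.008,0,0,0],[0.208,0.002,-0.011,0,0,0],[0.26,-0.008,-0.014,0,0,0]]
2.418 [0.5975, -0.1404, 0.2118] [[0.05,-0.016,-0.003,0,0,0],[0.098,-0.035,-0.005,0,0,0],[0.145,-0.059,-0.008,0,0,0],[0.189,-0.087,-0.011,0,0,0],[0.231,-0.118,-0.014,0,0,0]]
2.854 [0.6135, -0.1608, 0.2104] [[0.039,-0.035,-0.002,0,0,0],[0.075,-0.073,-0.005,0,0,0],[0.107,-0.114,-0.008,0,0,0],[0.136,-0.158,-0.011,0,0,0],[0.16,-0.204,-0.014,0,0,0]]
3.291 [0.6194, -0.1861, 0.2091] [[0.021,-0.049,-0.002,0,0,0],[0.037,-0.098,-0.005,0,0,0],[0.049,-0.149,-0.008,0,0,0],[0.056,-0.201,-0.011,0,0,0],[0.059,-0.253,-0.013,0,0,0]]
3.727 [0.614, -0.2116, 0.2077] [[-0.002,-0.053,-0.003,0,0,0],[-0.008,-0.105,-0.006,0,0,0],[-0.019,-0.156,-0.009,0,0,0],[-0.034,-0.206,-0.012,0,0,0],[-0.054,-0.255,-0.014,0,0,0]]
4.163 [0.5984, -0.2323, 0.2063] [[-0.023,-0.046,-0.003,0,0,0],[-0.0
[... 457 characters left out ...]
4,0,0,0]]
5.472 [0.5255, -0.2362, 0.2021] [[-0.051,0.01,-0.003,0,0,0],[-0.101,0.026,-0.006,0,0,0],[-0.15,0.045,-0.008,0,0,0],[-0.197,0.069,-0.011,0,0,0],[-0.241,0.097,-0.014,0,0,0]]
5.909 [0.5078, -0.2173, 0.2007] [[-0.042,0.031,-0.003,0,0,0],[-0.081,0.066,-0.005,0,0,0],[-0.117,0.104,-0.008,0,0,0],[-0.149,0.145,-0.011,0,0,0],[-0.177,0.189,-0.014,0,0,0]]
6.345 [0.4997, -0.1926, 0.1993] [[-0.025,0.047,-0.003,0,0,0],[-0.046,0.095,-0.005,0,0,0],[-0.062,0.144,-0.008,0,0,0],[-0.074,0.195,-0.011,0,0,0],[-0.081,0.247,-0.014,0,0,0]]
6.642 [0.5006, -0.1749, 0.1984] [[-0.003,0.053,-0.002,0,0,0],[-0.001,0.105,-0.005,0,0,0],[0.005,0.157,-0.008,0,0,0],[0.009,0.177,-0.009,0,0,0],[0.009,0.177,-0.009,0,0,0]]
```

```bash
python3 -m jog '[[0.044,0.029,-0.003,0,0,0],[0.09,0.054,-0.006,0,0,0],[0.138,0.074,-0.008,0,0,0],[0.188,0.09,-0.011,0,0,0],[0.239,0.102,-0.014,0,0,0]]'
```

```text
time: 7.05
tcp_pos: [0.5483, -0.1292, 0.2158]
ee_rot: [[0.001, 0.936, 0.352], [-0.004, 0.352, -0.936], [-1.0, -0.001, 0.004]]
contact_force: [-0.7, -6.1, 2.5]
opening: 0.0203
```

```bash
python3 -m jog '[[0.052,0.008,-0.003,0,0,0],[0.104,0.01,-0.005,0,0,0],[0.156,0.009,-0.008,0,0,0],[0.208,0.002,-0.011,0,0,0],[0.26,-0.008,-0.014,0,0,0]]'
python3 -m jog '[[0.05,-0.016,-0.003,0,0,0],[0.098,-0.035,-0.005,0,0,0],[0.145,-0.059,-0.008,0,0,0],[0.189,-0.087,-0.011,0,0,0],[0.231,-0.118,-0.014,0,0,0]]'
```

```text
time: 7.68
tcp_pos: [0.5738, -0.13, 0.2145]
ee_rot: [[-0.001, 0.936, 0.352], [-0.003, 0.352, -0.936], [-1.0, -0.002, 0.003]]
contact_force: [-2.4, -5.2, 3.1]
opening: 0.0205
time: 8.3
tcp_pos: [0.5966, -0.1412, 0.2131]
ee_rot: [[-0.002, 0.936, 0.353], [-0.002, 0.353, -0.936], [-1.0, -0.002, 0.001]]
contact_force: [-3.9, -3.1, 3.6]
opening: 0.0203
```

```bash
python3 -m jog '[[0.039,-0.035,-0.002,0,0,0],[0.075,-0.073,-0.005,0,0,0],[0.107,-0.114,-0.008,0,0,0],[0.136,-0.158,-0.011,0,0,0],[0.16,-0.204,-0.014,0,0,0]]'
python3 -m jog '[[0.021,-0.049,-0.002,0,0,0],[0.037,-0.098,-0.005,0,0,0],[0.049,-0.149,-0.008,0,0,0],[0.056,-0.201,-0.011,0,0,0],[0.059,-0.253,-0.013,0,0,0]]'
```

```text
time: 8.93
tcp_pos: [0.6127, -0.1609, 0.2117]
ee_rot: [[-0.001, 0.936, 0.353], [-0.0, 0.353, -0.936], [-1.0, -0.001, -0.0]]
contact_force: [-4.6, -0.5, 5.5]
opening: 0.0203
time: 9.55
tcp_pos: [0.6192, -0.1856, 0.2103]
ee_rot: [[0.0, 0.936, 0.353], [0.001, 0.353, -0.936], [-1.0, 0.001, -0.001]]
contact_force: [-3.6, 1.4, 5.8]
opening: 0.0205
```

```bash
python3 -m jog '[[-0.002,-0.053,-0.003,0,0,0],[-0.008,-0.105,-0.006,0,0,0],[-0.019,-0.156,-0.009,0,0,0],[-0.034,-0.206,-0.012,0,0,0],[-0.054,-0.255,-0.014,0,0,0]]'
python3 -m jog '[[-0.023,-0.046,-0.003,0,0,0],[-0.051,-0.091,-0.006,0,0,0],[-0.082,-0.133,-0.009,0,0,0],[-0.117,-0.171,-0.011,0,0,0],[-0.156,-0.207,-0.014,0,0,0]]'
python3 -m jog '[[-0.041,-0.032,-0.003,0,0,0],[-0.085,-0.061,-0.006,0,0,0],[-0.131,-0.086,-0.009,0,0,0],[-0.179,-0.106,-0.011,0,0,0],[-0.229,-0.122,-0.014,0,0,0]]'
```

```text
time: 10.18
tcp_pos: [0.6146, -0.2113, 0.209]
ee_rot: [[0.003, 0.935, 0.353], [0.0, 0.353, -0.936], [-1.0, 0.003, 0.001]]
contact_force: [1.0, 0.6, 5.5]
opening: 0.0201
time: 10.8
tcp_pos: [0.5989, -0.2332, 0.2075]
ee_rot: [[0.003, 0.936, 0.353], [-0.002, 0.353, -0.936], [-1.0, 0.002, 0.003]]
contact_force: [4.4, -1.5, 4.7]
opening: 0.0205
time: 11.42
tcp_pos: [0.5754, -0.246, 0.2061]
ee_rot: [[0.002, 0.936, 0.352], [-0.003, 0.352, -0.936], [-1.0, 0.001, 0.004]]
contact_force: [2.4, -4.1, 5.5]
opening: 0.0204
```

```bash
python3 -m jog '[[-0.051,-0.012,-0.003,0,0,0],[-0.103,-0.02,-0.006,0,0,0],[-0.155,-0.022,-0.008,0,0,0],[-0.207,-0.021,-0.011,0,0,0],[-0.259,-0.014,-0.014,0,0,0]]'
python3 -m jog '[[-0.051,0.01,-0.003,0,0,0],[-0.101,0.026,-0.006,0,0,0],[-0.15,0.045,-0.008,0,0,0],[-0.197,0.069,-0.011,0,0,0],[-0.241,0.097,-0.014,0,0,0]]'
python3 -m jog '[[-0.042,0.031,-0.003,0,0,0],[-0.081,0.066,-0.005,0,0,0],[-0.117,0.104,-0.008,0,0,0],[-0.149,0.145,-0.011,0,0,0],[-0.177,0.189,-0.014,0,0,0]]'
python3 - <<'E'
import numpy as np
from scipy.optimize import least_squares
p=np.array([[.525,-.1389],[.5483,-.1292],[.5738,-.13],[.5966,-.1412],[.6127,-.1609],[.6192,-.1856],[.6146,-.2113],[.5989,-.2332],[.5754,-.246]])
r=least_squares(lambda v:np.hypot(*(p-v[:2]).T)-.06,[.56,-.187]);print(r.x,(r.fun*1e3).round(2))
E
```

```text
time: 12.05
tcp_pos: [0.549, -0.2474, 0.2047]
ee_rot: [[0.001, 0.936, 0.352], [-0.004, 0.352, -0.936], [-1.0, -0.0, 0.004]]
contact_force: [1.0, -3.7, 6.3]
opening: 0.0204
time: 12.68
tcp_pos: [0.5247, -0.2374, 0.2033]
ee_rot: [[-0.0, 0.936, 0.352], [-0.003, 0.352, -0.936], [-1.0, -0.001, 0.003]]
contact_force: [0.4, -3.7, 7.1]
opening: 0.0203
time: 13.3
tcp_pos: [0.507, -0.218, 0.2018]
ee_rot: [[-0.0, 0.936, 0.352], [-0.002, 0.352, -0.936], [-1.0, -0.001, 0.002]]
contact_force: [-0.5, -2.5, 7.3]
opening: 0.0203
[ 0.55924949 -0.18818588] [ 0.02 -0.01 -0.02  0.02  0.01  0.01 -0.02 -0.01  0.03]
```

```bash
cat >> fit.py <<'E'
C=[.55925,-.18819]
r=least_squares(lambda w:f([*C,*w]),[.16,1.1],loss='soft_l1');print('fixedC',r.x)
obs=[o for o in obs if not isinstance(o[2],str)]
r=least_squares(lambda w:f([*C,w[0],0]),[.16],loss='soft_l1');print('corners only',r.x)
for cc in("top","side"):
    O=obs;obs=[o for o in O if o[0]==cc];r=least_squares(lambda w:f([w[0],w[1],w[2],0]),[*C,.16],loss='soft_l1');print(cc,r.x);obs=O
w=.157
for p in([.525,-.1389],[.507,-.218]):
    print('q',(np.pi+w-np.arctan2(p[1]-C[1],p[0]-C[0]))%(2*np.pi))
E
python3 fit.py
```

```text
[ 0.5594098  -0.1867478   0.15908152  1.10914995] 8.129161835414896
[[-0.1, -1.4], [0.2, -1.5], [1.6, -0.4], [0.0, 0.1], [0.3, -0.7], [-0.7, 1.1], [-1.5, -2.3], [-0.8, -0.4], [-0.3, 0.1], [0.5, 0.3], [-0.1, -0.4], [0.8, -0.3], [-0.7, 0.4], [-1.0, 0.4], [-0.8, -0.3], [-0.4, 0.2], [0.0, -0.3]]
[ 0.52451216 -0.13794048  0.23446947]
fixedC [0.161691   1.12835156]
corners only [0.16169024]
top [ 0.55862646 -0.18659615  0.156872  ]
side [ 0.56017438 -0.18633859  0.1627591 ]
q 1.1205235664506805
q 5.9217196192286
```

```bash
python3 - <<'E'
import plan as m,numpy as np
m.P=np.array([.55925,-.18819,.16]);m.OFF=np.array([0,0,.216-.23447])
m.plan([.5078,-.2173,.2007],5.91,6.65,5)
E
```

```text
6.346 [0.4995, -0.194, 0.1993] [[-0.027,0.032,-0.003,0,0,0],[-0.047,0.08,-0.005,0,0,0],[-0.064,0.13,-0.008,0,0,0],[-0.075,0.181,-0.011,0,0,0],[-0.083,0.233,-0.014,0,0,0]]
6.65 [0.5005, -0.1759, 0.1984] [[-0.002,0.052,-0.002,0,0,0],[-0.001,0.105,-0.005,0,0,0],[0.006,0.157,-0.008,0,0,0],[0.01,0.181,-0.009,0,0,0],[0.01,0.181,-0.009,0,0,0]]
```

```bash
python3 -m jog '[[-0.027,0.032,-0.003,0,0,0],[-0.047,0.08,-0.005,0,0,0],[-0.064,0.13,-0.008,0,0,0],[-0.075,0.181,-0.011,0,0,0],[-0.083,0.233,-0.014,0,0,0]]'
python3 -m jog '[[-0.002,0.052,-0.002,0,0,0],[-0.001,0.105,-0.005,0,0,0],[0.006,0.157,-0.008,0,0,0],[0.01,0.181,-0.009,0,0,0],[0.01,0.181,-0.009,0,0,0]]'
python3 - <<'E'
from h import *
import cv2
p=arm.get_state()['tcp_pos'];print(p,(np.pi+.16-np.arctan2(p[1]+.18819,p[0]-.55925))%6.28318+0)
im=arm.capture("side")[190:310,150:260];cv2.imwrite("pics/e_side.png",cv2.resize(im,None,fx=5,fy=5,interpolation=2))
E
```

```text
time: 13.92
tcp_pos: [0.4994, -0.1945, 0.2005]
ee_rot: [[0.001, 0.936, 0.353], [-0.002, 0.353, -0.936], [-1.0, 0.001, 0.002]]
contact_force: [1.3, -2.2, 7.2]
opening: 0.0204
time: 14.55
tcp_pos: [0.5004, -0.1762, 0.1995]
ee_rot: [[0.001, 0.936, 0.353], [-0.001, 0.353, -0.936], [-1.0, 0.001, 0.002]]
contact_force: [2.2, -0.9, 6.6]
opening: 0.0204
[ 0.50037314 -0.17621763  0.1995478 ] 0.36061069131267764
```

```bash
sleep 1
```

```text
(no output)
```

View pics/e_side.png

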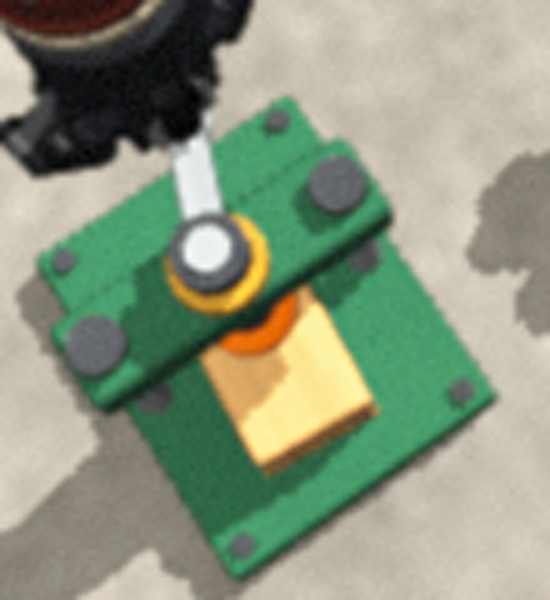

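The measured crank angle is 6.644 rad against a target of 6.642. The side picture shows the foot disc at about (255,330), resting on the block, and the block hasn't moved. I'll release and rise.

```bash
python3 -m jog '[[0,0,0,0,0,0],[0,0,0,0,0,0],[0,0,0,0,0,0],[0,0,0,0,0,0],[0,0,0,0,0,0]]' 1
python3 -m jog '[[0,0,0.1,0,0,0],[0,0,0.3,0,0,0],[0,0,0.5,0,0,0],[0,0,0.75,0,0,0],[0,0,1,0,0,0]]'
python3 -m jog '[[0,0.2,0.2,0,0,0],[-0.2,0.4,0.2,0,0,0],[-0.3,0.7,0.2,0,0,0],[-0.4,1,0.2,0,0,0],[-0.4,1,0.2,0,0,0]]'
python3 -m jog '[[0,0.3,0,0,0,0],[0,0.6,0,0,0,0],[0,0.9,0,0,0,0],[0,1,0,0,0,0],[0,1,0,0,0,0]]'
python3 - <<'E'
from h import *
import cv2
ims=[]
for c,(x,y) in(("side",(150,190)),("top",(285,135))):
    im=arm.capture(c)[y:y+120,x:x+120];ims.append(cv2.resize(im,(400,400),interpolation=2))
cv2.imwrite("pics/f.png",np.hstack(ims))
E
```

```text
time: 15.22
tcp_pos: [0.5, -0.1756, 0.1986]
ee_rot: [[-0.0, 0.936, 0.353], [0.0, 0.353, -0.936], [-1.0, -0.0, -0.0]]
contact_force: [0.1, -0.9, -0.3]
opening: 0.0855
time: 15.85
tcp_pos: [0.5004, -0.1758, 0.3015]
ee_rot: [[0.002, 0.936, 0.353], [-0.001, 0.353, -0.936], [-1.0, 0.001, 0.002]]
contact_force: [0.7, -0.2, -0.1]
opening: 0.0857
time: 16.48
tcp_pos: [0.4598, -0.0734, 0.32]
ee_rot: [[0.002, 0.934, 0.356], [-0.0, 0.356, -0.934], [-1.0, 0.002, 0.001]]
contact_force: [0.2, 0.3, -0.1]
opening: 0.0854
time: 17.1
tcp_pos: [0.4603, 0.0244, 0.319]
ee_rot: [[0.0, 0.935, 0.354], [-0.001, 0.354, -0.935], [-1.0, 0.0, 0.001]]
contact_force: [-0.9, -0.4, 0.3]
opening: 0.0854
```

```bash
sleep 1
```

```text
(no output)
```

View pics/f.png

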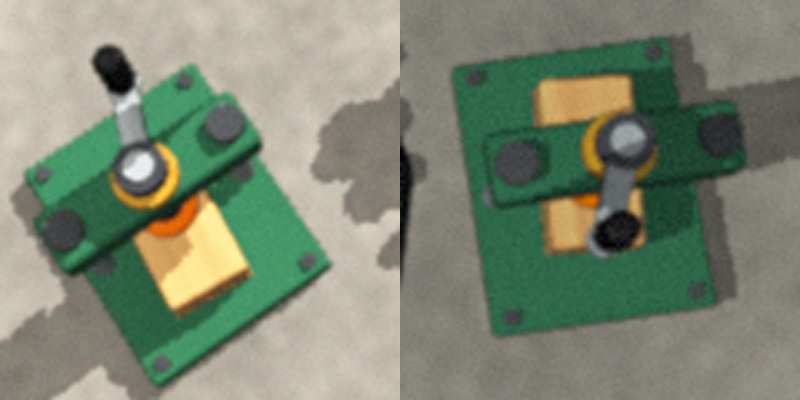

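```bash
python3 - <<'E'
from h import *
P=[.55925,-.18819,.16]
for q in(6.54,6.64,6.74): print(q,[proj(c,knob(P,q,.26)).round(1)for c in K])
# where were these in the first picture
print([proj(c,knob(P,1.124,.26)).round(1) for c in K])
E
```

```text
6.54 [array([177.7, 207.8]), array([354.9, 203.3])]
6.64 [array([180.5, 207. ]), array([351.6, 202.8])]
6.74 [array([183.3, 206.5]), array([348.4, 202. ])]
[array([200.2, 206.8]), array([332.6, 188. ])]
```

```bash
python3 -c "
from rig import arm
print(arm.sign_off(), arm.get_state()['time'])"
```

```text
the job is handed in; nothing more can be done
the job is handed in; nothing more can be done
```

I gripped the knob of the press holding the sanding block and wound it clockwise from about 1.12 rad. It passed the given contact point of 3.5 rad and went half a turn beyond it. Then I opened the gripper, backed the arm well clear and handed the job in at about 17 s.

- **Crank angle:** measured with the knob still held, it was 6.644 rad against a target of 6.642. The measured knob path fitted a 60 mm circle to within 0.03 mm over the first nine readings. After release, the knob in the pictures read roughly 6.69 rad. That is about 1.5 pixels off, which is within my reading error.
- **Contact:** I took the contact point from the given 3.5 rad, because the force readings showed no clear step when the foot met the block.
- **Forces:** the tool force stayed below about 8 N in every reading, and was about zero after release.
- **Block and other press:** the last pictures show the block in its place under the orange foot with the gripper clear of the press. I never went near the tile press, though I did not take a close-up of it at the end.

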